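# Park a leadframe magazine behind the dock's spring flap

### The arm

A 6-joint arm with a two-finger parallel gripper is mounted at the origin on the work surface. World frame = base frame: x ahead of the robot, y to its left, z up, the work surface at z = 0. Lengths are in m, angles in rad, forces in N, time in s.
With the tool pointing down it reaches from about 0.425 to 0.95 m from the base axis. Payload 14.7 kg.
Tool frame: the origin (TCP) lies between the finger pads, 19 mm behind the fingertips; this is the grasp point; z points along the fingers, y is the line along which they close (so a half turn about z gives the same grasp; the last joint's range is limited). The gripper opens to 85 mm and grips with 20 to 120 N. Pads are 22 mm wide; open, the fingers measure 114 mm over their backs; the gripper's body (76 mm by 85 mm) begins 54 mm behind the grasp point. The pads swing forward as they close: fully open they stand 13 mm farther back than shut.
Start: joints at [1.214, 0.48, 1.596, -0, 1.065, -0.047], TCP at [0.198, 0.619, 0.25] pointing down, gripper open.
Joint ranges: [-2.75, 2.75], [-0.82, 2.05], [0.23, 2.67], [-1.56, 4.7], [0.09, 2.69], [-2.92, 2.92]. Speed limits (rad/s): [1.89, 1.89, 2.39, 3.01, 3.01, 3.01].

### API

Orientations are given as a unit quaternion [w, x, y, z].
In Python, from rig import ctrl, imaging gives the robot as it stands.
- The arm moves only by the shell command python3 -m inch 'ROWS'. ROWS is JSON, a list of rows, each an object with "twist": the turn, a rotation vector about the world's x, y, z in degrees, a list of three; "dp": the shift along the world's x, y, z in mm, a list of three; "grip": the opening, from 0 (shut) to 1 (fully open). In form: [{"twist": [rx, ry, rz], "dp": [dx, dy, dz], "grip": grip}, ...]. A call has 1 to 20 rows; each row shifts and turns the commanded pose from where the row before left it; what a row does not reach is not made up. A row lasts 1/12 s, in which the tool goes at most 41.7 mm and 7.16 degrees, less where a joint would pass 70% of its speed; a pose out of reach is approached as far as the arm can. A call with a gripper value outside its range is refused whole. The fingers move at their own pace and stop on an object; the grip force is fixed at half the most. Time passes only in rows, so rows that do not move let the fingers close. It gives the time, the measured TCP pose, the force, the opening and the grip force at its end, in the units of the state.
- ctrl.observe(): the state, without advancing time (a new reading comes with each control period).
- imaging.camera(name): name is "scene" or "top"; returns the picture (400x640x3 uint8, red, green, blue); there is no depth.
- imaging.camera_model(name): a dict with "camera_matrix" (3x3 intrinsics, pixels), "pose" (4x4, takes a point from camera to world coordinates). Camera axes: x right, y down, z forward; pixel columns grow to the right and rows downward; lengths in m; the calibration is good to about 2 mm. A picture is of the moment at which its call begins. camera_model takes no time and is no camera call.
- ctrl.finish_job(): hands the job in; it is judged then, once.
The state is a dict: "t": time; "joint_positions": joint angles; "joint_vel": joint speeds; "effort": joint torques, N m; "position": TCP position; "ee_rot": TCP orientation; "contact_force": force on the tool from outside, world axes, zero at the start; "torque": the same for the moment, N m; "width": opening from 0.0 (shut) to 1.0 (fully open); "grip_force": force on a finger pad.
Only numpy, scipy, OpenCV 4.12 (cv2) and the standard library are available. Lean on these libraries where they do the work, as an engineer would, in place of code of your own. Each camera call takes 0.05 s, during which the arm holds its last target. There are 200 camera calls.

### The job

Take the narrower of the two slotted aluminium magazines by its handle and push it nose first through the spring flap of the white parking dock, its body holding the flap open, until it has pressed the contact shoe hidden inside fully home against its end stop. Push gently and feel for the shoe, as how deep it sits differs from dock to dock; then let go, leaving the magazine in the dock with the flap swung shut around its stem and everything else where it was.

Things in the scene. Friction and masses are not known exactly. Their poses are not given: they have to be found in the camera images.
- magazine: magazine to park, 0.17-0.34 kg, on the table, nose roughly to world -y: slotted aluminium box 70 (x) x 44 (y) x 26 (z) mm, copper strip on top; from its tail (-x) a stem 10 mm wide, z 4-14 mm, runs to an upright black handle block 22 (x) x 14 (y) x 44 (z) mm centred at x = -148 mm. Origin: centre of the 70 x 44 box's underside; +x to the nose, z up
- magazine_handle (a point): middle of the magazine's handle block, 32 mm above its underside: the TCP height for a grasp from above, fingers closing on the 14 mm width (along the magazine's y)
- magazine_nose (a point): centre of the magazine's nose face, x = +35 mm, 13 mm above its underside
- wide_magazine: bystander: a magazine of the same shape, but its box is 62 mm wide, too wide for the dock; leave it alone. Same origin and axes. The two magazines stand side by side about 160 mm apart and may swap places
- dock: white parking dock, fixed. Origin: middle of its mouth at table height, in the plane of the shut flap; +x straight into the channel (roughly world -y), z up. Channel 48 mm wide, the table is its floor; 80 mm wide outside, roof from 48 to 54 mm high, clear over the first 58 mm. x = 165-220 mm: grey box 90 mm wide, 75 mm high. Two 30 mm high guide plates flare to 70 mm apart at x = -24 mm
- flap (a joint): angle of the dock's steel flap, 0 = shut, to 1.35 as its lower edge swings inwards and up. Hinge at the dock's x = 0, z = 46 mm; 46 mm wide, 40 mm long, with a notch 22 wide x 18 mm high in its lower edge for the stem. Spring 0.05 N m at 0, 0.11 at 1 rad (1-3 N at the edge). The magazine's box holds it at about 1.05 rad; it drops shut once the box's tail is some 40 mm inside
- shoe (a joint): travel of the copper contact shoe deep in the channel, 0 = as found, 0.010 m = home on its hard stop. Slides inwards under about 6 N of steady friction, stays where pushed. Its face (36 mm wide, z 3-23 mm) meets the nose somewhere 104-132 mm inside the mouth: hidden, found by feel. When home the handle's centre is 41-69 mm outside the mouth
- bottle: bystander: white bottle, 48 mm across, 110 mm tall; origin under its centre
- wire_spool: bystander: brass spool, 48 mm across, 32 mm tall; origin under its centre
- dish: bystander: clear flat dish, 84 mm across, 14 mm tall; origin under its centre
- driver: bystander: screwdriver 150 mm long, lying along its x; origin under it
- collar: bystander: steel ring, 44 mm across, 18 mm tall; origin under its centre
- waffle_box: bystander: flat black box 70 x 70 x 18 mm; origin under its centre
There are look-alikes about, which are no part of the job. What is shaped like the magazine but red is not meant.

How it is judged:
On the way, in this order (a step that is already met when the one before it is completed fails the run):
1. the magazine's box holds the flap open, its nose more than 60 mm inside the dock (value of joint flap above 0.8 rad and x of magazine_nose in the frame of dock above 0.06 m and contact force between magazine and flap above 0.2 N), for 0.1 s.
2. the magazine has pressed the contact shoe home (value of joint shoe above 0.008 m), for 0.1 s.
At the end, for the whole second after the job is handed in: the contact shoe is pushed at least 8 of its 10 mm, the magazine stands released and still inside the dock (nose more than 105 mm in, level and in line with the channel within 0.1 to 0.15 rad) and the flap hangs shut (below 0.08 rad) (value of joint shoe above 0.008 m and value of joint flap below 0.08 rad and x of magazine_nose in the frame of dock above 0.105 m and angle between the x axis of magazine and the x axis of dock, either way round below 0.15 rad and angle between magazine's own z axis and vertical below 0.1 rad and linear speed of magazine below 0.01 m/s); the robot touches nothing.
It fails at once if the magazine pushed against the contact shoe with more than 25 N (contact force between magazine and shoe above 25 N).
It fails at once if the flap loaded with more than 15 N (contact force between flap and anything else above 15 N).
It fails at once if the magazine jammed against the dock with more than 25 N (contact force between magazine and dock above 25 N).
It fails at once if the wide magazine or another bystander shifted by more than 30 mm (distance of any of wide_magazine, bottle, wire_spool, dish, driver, collar, waffle_box from where it was at the start of the episode above 0.03 m).
It also fails if it takes over 70 s, if anything falls off the work surface, if the arm or the gripper's body presses on something with over 40 N, if the wrist force passes 120 N, or if a joint passes its speed limit or range.

## Working session

There is one attempt and no reset: what is moved stays moved. The work goes in short steps, Python scripts to look and compute and a shell command to move; the robot and the scene stay as the last step left them, time stands still between calls to the robot, and variables do not carry over. Pictures are saved under pics/ and viewed, at most 10 in all, crops included, and the job is handed in when it is done.

```bash
mkdir -p pics; ls
python3 - <<'E'
from rig import ctrl, imaging
import cv2,numpy as np
np.set_printoptions(precision=4,suppress=True)
for n in("scene","top"):
    im=imaging.camera(n); cv2.imwrite(f"pics/{n}0.png",im[:,:,::-1]); m=imaging.camera_model(n); print(n,np.array(m["camera_matrix"]),np.array(m["pose"]))
print(ctrl.observe())
E
```

```text
pics
scene [[503.1811   0.     317.4837]
 [  0.     503.1811 195.8571]
 [  0.       0.       1.    ]] [[ 0.5767  0.4422 -0.687   1.245 ]
 [ 0.8166 -0.3371  0.4685 -0.4288]
 [-0.0244 -0.8312 -0.5555  0.6119]
 [ 0.      0.      0.      1.    ]]
top [[418.3708   0.     315.3334]
 [  0.     418.3708 206.2341]
 [  0.       0.       1.    ]] [[ 0.0247 -0.998   0.0579  0.4874]
 [-0.9993 -0.0229  0.0304  0.0373]
 [-0.029  -0.0586 -0.9979  1.1522]
 [ 0.      0.      0.      1.    ]]
{'t': 0.1, 'joint_positions': array([ 1.2144,  0.4808,  1.5968,  0.    ,  1.0651, -0.0466]), 'joint_vel': array([-0.0009, -0.0038, -0.001 , -0.0008,  0.0001, -0.0019]), 'effort': array([  0.0009, -95.2271, -43.1041,   0.    ,   0.0052,   0.    ]), 'position': array([0.198 , 0.6187, 0.2494]), 'ee_rot': array([-0.0001,  0.1543,  0.988 , -0.0005]), 'contact_force': array([-0.3323, -0.8336, -0.3951]), 'torque': array([-0.0024,  0.0247, -0.0096]), 'grip_force': 0.0, 'width': 0.9981148863318606}
```

View pics/top0.png

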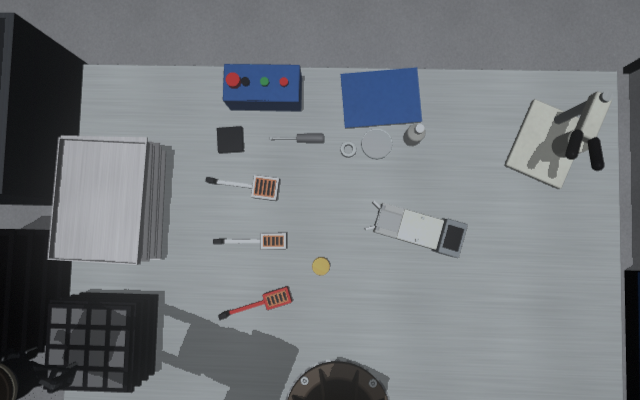

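View pics/scene0.png

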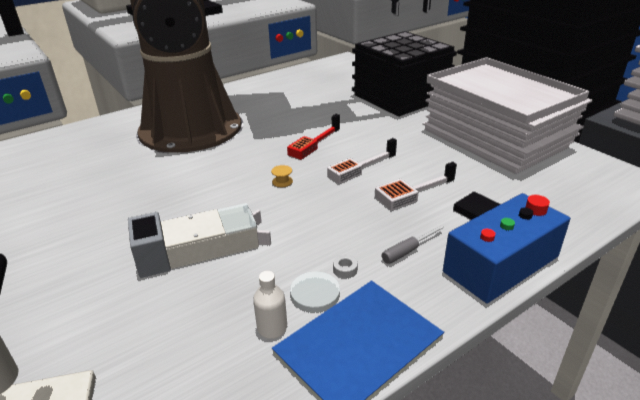

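Candidates in the top view: white box at (265,188) is the wider one, white box at (273,241) is the narrower (handle 218,241), and the one at (277,299) is red, a decoy. I choose (273,241). The dock's mouth is near (380,217) and its grey box near (453,238). Next is one close crop with contour measurements.

```bash
cat > h.py <<'E'
import numpy as np,cv2
from rig import ctrl,imaging
np.set_printoptions(precision=4,suppress=True)
def ray(n,u,v):
    m=imaging.camera_model(n);P=np.array(m["pose"]);d=P[:3,:3]@np.linalg.solve(np.array(m["camera_matrix"]),[u,v,1.]);return P[:3,3],d
def onz(n,u,v,z):
    o,d=ray(n,u,v);return o+d*(z-o[2])/d[2]
def proj(n,X):
    m=imaging.camera_model(n);P=np.array(m["pose"]);c=P[:3,:3].T@(np.array(X)-P[:3,3]);p=np.array(m["camera_matrix"])@c;return p[:2]/p[2]
E
python3 - <<'E'
from h import *
im=cv2.imread("pics/top0.png")
a=cv2.resize(im[160:270,200:300],None,fx=5,fy=5,interpolation=cv2.INTER_CUBIC)
b=cv2.resize(im[190:270,355:475],None,fx=5,fy=5,interpolation=cv2.INTER_CUBIC)
cv2.imwrite("pics/c1.png",a);cv2.imwrite("pics/c2.png",b)
g=cv2.cvtColor(im,cv2.COLOR_BGR2GRAY)
for nm,(y0,y1,x0,x1) in dict(narrow=(225,256,205,292),wide=(170,205,200,282)).items():
    s=im[y0:y1,x0:x1].astype(int);gg=g[y0:y1,x0:x1]
    k=gg<60
    n,l,st,c=cv2.connectedComponentsWithStats(k.astype(np.uint8))
    for i in range(1,n):
        if st[i,4]>8: print(nm,"dark",st[i],c[i]+[x0,y0],onz("top",*(c[i]+[x0,y0]),.044))
    k=(s[:,:,2]-s[:,:,0]>35)
    v,u=np.nonzero(k); p=(u.mean()+x0,v.mean()+y0); print(nm,"copper",len(u),p,onz("top",*p,.026), cv2.minAreaRect(np.c_[u,v].astype(np.float32)))
E
```

```text
narrow dark [ 8 14 11  4 37] [217.973  240.6216] [0.4542 0.3278 0.044 ]
narrow copper 136 (np.float64(272.70588235294116), np.float64(241.36029411764707)) [0.4555 0.1841 0.026 ] ((68.0, 16.0), (10.0, 20.0), 90.0)
wide dark [ 6  8 11  6 47] [210.9362 180.0426] [0.6157 0.3531 0.044 ]
wide copper 195 (np.float64(264.34871794871793), np.float64(186.95384615384614)) [0.602  0.2114 0.026 ] ((64.42308044433594, 17.115385055541992), (20.465730667114258, 17.4888973236084), 7.125016689300537)
```

View pics/c1.png

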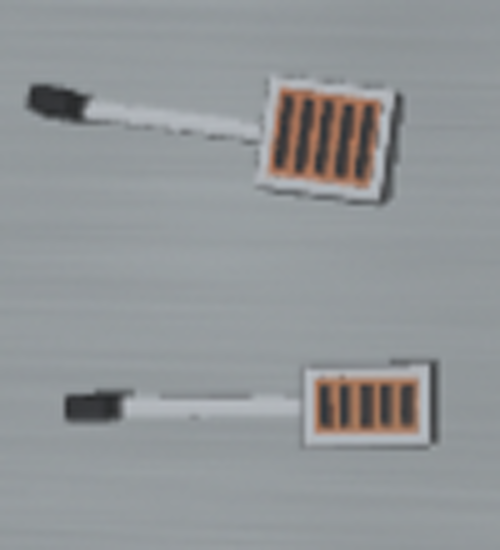

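View pics/c2.png

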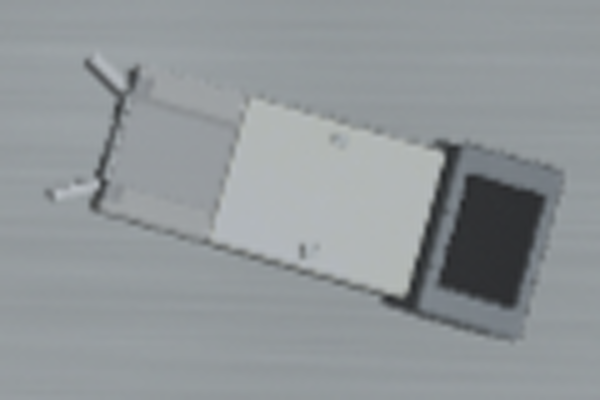

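Run:
```python
from h import *
f=lambda p,z:onz("top",(p[0]+.5)/5-.5+355,(p[1]+.5)/5-.5+190,z)
gr=[f(p,.075) for p in((462,143),(563,172),(521,338),(417,305))]
wh=[f(p,.054) for p in((250,98),(445,153),(408,298),(212,241))]
cl=[f(p,.054) for p in((137,68),(97,208))]
print("grey",np.array(gr));print("white",np.array(wh));print("clear",np.array(cl))
d=sum([wh[1]-wh[0],wh[2]-wh[3],gr[1]-gr[0],gr[2]-gr[3],.5*(wh[0]-wh[3])[[1,0,2]]*[-1,1,0]*-1,])
ax=[(wh[1]-wh[0]),(wh[2]-wh[3]),(wh[1]-cl[0]),(wh[2]-cl[1])]
print("angles",[np.degrees(np.arctan2(a[0],-a[1])) for a in ax], "perp",[np.degrees(np.arctan2(-a[1],-a[0])) for a in (gr[2]-gr[1],gr[3]-gr[0],wh[2]-wh[1],wh[3]-wh[0],cl[1]-cl[0])])
print("mid clear",(cl[0]+cl[1])/2,"mid wh0",(wh[0]+wh[3])/2,"mid grey", sum(gr)/4)
print("len",np.linalg.norm(cl[0]-cl[1]),np.linalg.norm(wh[0]-wh[3]),np.linalg.norm(wh[1]-wh[0]))
print("spool",onz("top",321,266,.032),onz("scene",282,172,.032))
# scene check of magazine handle top
im=cv2.imread("pics/scene0.png");g=im.max(2)[130:165,375:402]<60
v,u=np.nonzero(g);print("handle scene",u.min()+375,u.max()+375,v.min()+130,v.max()+130)
for y in(.326,.332): print(proj("scene",[.4545,y,.044]),proj("scene",[.4545,y,0]))
```

```text
grey [[ 0.5271 -0.2668  0.075 ]
 [ 0.5135 -0.3178  0.075 ]
 [ 0.4288 -0.2971  0.075 ]
 [ 0.4442 -0.2446  0.075 ]]
white [[ 0.5488 -0.1627  0.054 ]
 [ 0.5225 -0.264   0.054 ]
 [ 0.4468 -0.2454  0.054 ]
 [ 0.4737 -0.144   0.054 ]]
clear [[ 0.5632 -0.1037  0.054 ]
 [ 0.4894 -0.084   0.054 ]]
angles [np.float64(-14.575427706678637), np.float64(-14.865071696338001), np.float64(-14.247184256502313), np.float64(-14.788674373092176)] perp [np.float64(-13.79053460733476), np.float64(-14.955244379359213), np.float64(-13.747082768844324), np.float64(-14.037291182007973), np.float64(-14.935839676864779)]
mid clear [ 0.5263 -0.0938  0.054 ] mid wh0 [ 0.5113 -0.1533  0.054 ] mid grey [ 0.4784 -0.2816  0.075 ]
len 0.07630623198790366 0.07734607408223336 0.10459865417961181
spool [0.3936 0.0525 0.032 ] [0.401  0.0525 0.032 ]
handle scene 387 395 139 156
[389.8654 141.0824] [388.8722 157.0461]
[391.7271 140.3714] [390.6994 156.3129]
```

```bash
python3 -m inch '[{"twist":[0,0,-6],"dp":[21.4,-24,-10.8],"grip":1},{"twist":[0,0,-6],"dp":[21.4,-24,-10.8],"grip":1},{"twist":[0,0,-6],"dp":[21.4,-24,-10.8],"grip":1},{"twist":[0,0,-6],"dp":[21.4,-24,-10.8],"grip":1},{"twist":[0,0,-6],"dp":[21.4,-24,-10.8],"grip":1},{"twist":[0,0,-6],"dp":[21.4,-24,-10.8],"grip":1},{"twist":[0,0,-6],"dp":[21.4,-24,-10.8],"grip":1},{"twist":[0,0,-6],"dp":[21.4,-24,-10.8],"grip":1},{"twist":[0,0,-6],"dp":[21.4,-24,-10.8],"grip":1},{"twist":[0,0,-6],"dp":[21.4,-24,-10.8],"grip":1},{"twist":[0,0,-6],"dp":[21.4,-24,-10.8],"grip":1},{"twist":[0,0,-6],"dp":[21.4,-24,-10.8],"grip":1},{"twist":[0,0,0],"dp":[0,0,0],"grip":1},{"twist":[0,0,0],"dp":[0,0,0],"grip":1},{"twist":[0,0,0],"dp":[0,0,0],"grip":1}]'
python3 - <<'E'
from h import *
im=imaging.camera("scene")[:,:,::-1]
cv2.imwrite("pics/s1.png",cv2.resize(im[60:220,250:480],None,fx=3,fy=3,interpolation=cv2.INTER_CUBIC))
E
```

```text
t: 1.35
position: [0.4548, 0.331, 0.1203]
ee_rot: [-0.0, 0.705, 0.709, -0.0]
contact_force: [1.0, 0.4, 0.7]
width: 1.001
grip_force: 0.0
```

View pics/s1.png

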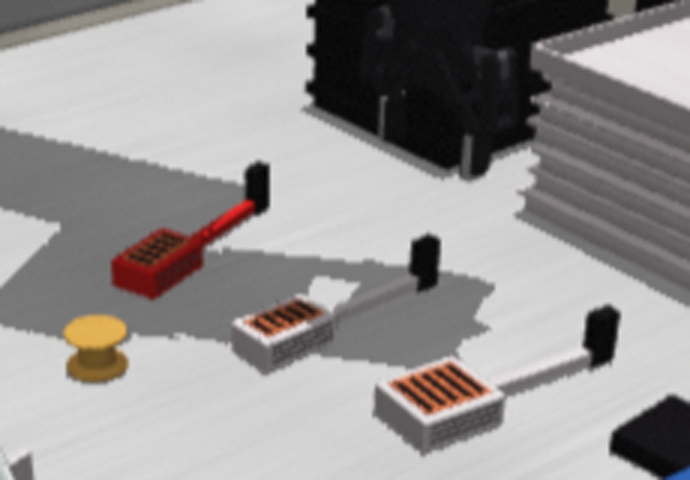

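The picture shows the fingers at crop (383,115) and (468,155), centred over the narrow magazine's handle at (425,240). I'll go down and grip.

```bash
python3 -m inch '[{"twist":[0,0,0],"dp":[0,0,-20],"grip":1},{"twist":[0,0,0],"dp":[0,0,-20],"grip":1},{"twist":[0,0,0],"dp":[0,0,-20],"grip":0.7},{"twist":[0,0,0],"dp":[0,0,-16],"grip":0.5},{"twist":[0,0,0],"dp":[0,0,-11],"grip":0.4},{"twist":[0,0,0],"dp":[0,0,0],"grip":0.3},{"twist":[0,0,0],"dp":[0,0,0],"grip":0.2},{"twist":[0,0,0],"dp":[0,0,0],"grip":0},{"twist":[0,0,0],"dp":[0,0,0],"grip":0},{"twist":[0,0,0],"dp":[0,0,0],"grip":0},{"twist":[0,0,0],"dp":[0,0,0],"grip":0},{"twist":[0,0,0],"dp":[0,0,0],"grip":0},{"twist":[0,0,0],"dp":[0,0,0],"grip":0}]'
```

```text
t: 2.48
position: [0.4554, 0.3315, 0.0343]
ee_rot: [0.0, 0.706, 0.709, 0.001]
contact_force: [-1.5, 2.4, 7.9]
width: 0.152
grip_force: 59.8
```

```bash
python3 -m inch '[{"twist":[0,0,0],"dp":[0,0,1],"grip":0},{"twist":[0,0,0],"dp":[0,0,0],"grip":0}]'; python3 -m inch '[{"twist":[0,0,0],"dp":[5,-10,0],"grip":0},{"twist":[0,0,0],"dp":[5,-15,0],"grip":0},{"twist":[0,0,0],"dp":[5,-15,0],"grip":0},{"twist":[0,0,0],"dp":[5,-15,0],"grip":0},{"twist":[0,0,0],"dp":[5,-15,0],"grip":0},{"twist":[0,0,0],"dp":[5,-15,0],"grip":0},{"twist":[0,0,0],"dp":[5,-15,0],"grip":0},{"twist":[0,0,0],"dp":[5,-15,0],"grip":0},{"twist":[0,0,0],"dp":[5,-15,0],"grip":0},{"twist":[0,0,0],"dp":[5,-15,0],"grip":0},{"twist":[0,0,0],"dp":[5,-15,0],"grip":0},{"twist":[0,0,0],"dp":[5,-15,0],"grip":0},{"twist":[0,0,0],"dp":[0,-6,0],"grip":0},{"twist":[0,0,0],"dp":[0,0,0],"grip":0},{"twist":[0,0,0],"dp":[0,0,0],"grip":0}]'
```

```text
t: 2.65
position: [0.4551, 0.3311, 0.0349]
ee_rot: [0.0, 0.706, 0.709, 0.0]
contact_force: [-0.3, 0.6, -2.2]
width: 0.149
grip_force: 58.4
t: 3.9
position: [0.5147, 0.1498, 0.0344]
ee_rot: [-0.0, 0.706, 0.708, -0.0]
contact_force: [0.8, -0.5, -1.0]
width: 0.154
grip_force: 58.5
```

Now turn by -14.4° and move to in front of the mouth: shift (+67, -29) mm over 6 rows. Then look.

```bash
python3 -m inch '[{"twist":[0,0,-2.4],"dp":[11.2,-4.8,0],"grip":0},{"twist":[0,0,-2.4],"dp":[11.2,-4.8,0],"grip":0},{"twist":[0,0,-2.4],"dp":[11.2,-4.8,0],"grip":0},{"twist":[0,0,-2.4],"dp":[11.2,-4.8,0],"grip":0},{"twist":[0,0,-2.4],"dp":[11.2,-4.8,0],"grip":0},{"twist":[0,0,-2.4],"dp":[11.2,-4.8,0],"grip":0},{"twist":[0,0,0],"dp":[0,0,0],"grip":0},{"twist":[0,0,0],"dp":[0,0,0],"grip":0}]'
python3 - <<'E'
from h import *
im=imaging.camera("scene")[:,:,::-1];cv2.imwrite("pics/s2f.png",im)
t=imaging.camera("top")[:,:,::-1];cv2.imwrite("pics/t2f.png",t)
a=cv2.resize(im[150:290,110:390],None,fx=2.8,fy=2.8,interpolation=cv2.INTER_CUBIC)
b=cv2.resize(t[170:260,310:480],None,fx=4.6,fy=4.6,interpolation=cv2.INTER_CUBIC)
cv2.imwrite("pics/s2.png",a);cv2.imwrite("pics/t2.png",b)
o=ctrl.observe();print(o["position"],o["contact_force"])
c=t.astype(int);k=(c[:,:,2]-c[:,:,0]>35);k[:,:300]=0;k[:195]=0;k[250:]=0
v,u=np.nonzero(k);print(len(u),u.mean(),v.mean(),onz("top",u.mean(),v.mean(),.026))
E
```

```text
t: 4.57
position: [0.5822, 0.1219, 0.0344]
ee_rot: [0.0, 0.788, 0.615, 0.0]
contact_force: [2.4, -0.7, 1.2]
width: 0.151
grip_force: 59.0
[0.5815 0.1219 0.0344] [ 1.2344 -0.1443 -0.0293]
156 350.35897435897436 209.85256410256412 [ 0.5452 -0.0228  0.026 ]
```

View pics/t2.png

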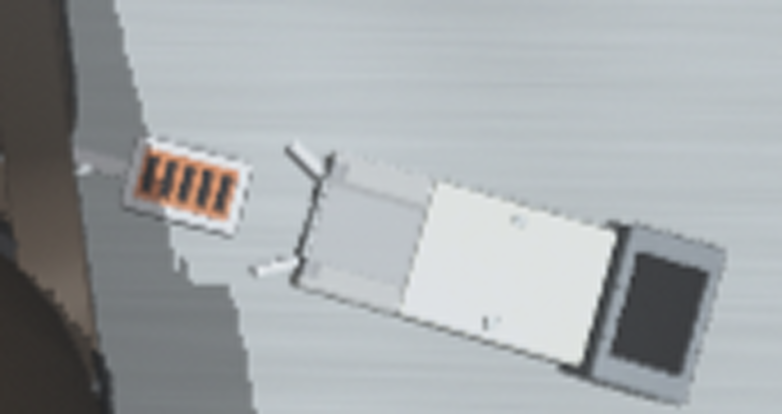

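View pics/s2.png

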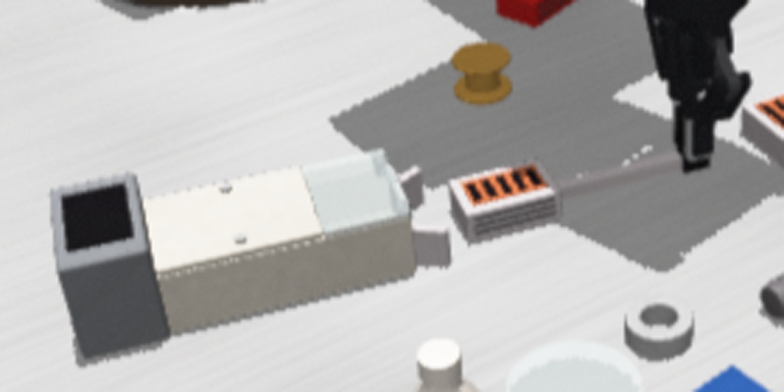

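Top view: the magazine's box is at crop (187,185), in line with the mouth, which lies between guide tips (290,150) and (255,272). The scene view shows nothing in its way. Measured, it is within 1 mm of the channel axis with the nose 40 mm out, so I'll insert.

```bash
python3 -m inch '[{"twist":[0,0,0],"dp":[-2.5,-9.7,0],"grip":0},{"twist":[0,0,0],"dp":[-2.5,-9.7,0],"grip":0},{"twist":[0,0,0],"dp":[-2.5,-9.7,0],"grip":0},{"twist":[0,0,0],"dp":[-1.2,-4.85,0],"grip":0},{"twist":[0,0,0],"dp":[-1.2,-4.85,0],"grip":0},{"twist":[0,0,0],"dp":[-1.2,-4.85,0],"grip":0},{"twist":[0,0,0],"dp":[-1.2,-4.85,0],"grip":0},{"twist":[0,0,0],"dp":[0,0,0],"grip":0}]';python3 -m inch '[{"twist":[0,0,0],"dp":[-1.25,-4.85,0],"grip":0},{"twist":[0,0,0],"dp":[-1.25,-4.85,0],"grip":0},{"twist":[0,0,0],"dp":[-1.25,-4.85,0],"grip":0},{"twist":[0,0,0],"dp":[-1.25,-4.85,0],"grip":0},{"twist":[0,0,0],"dp":[0,0,0],"grip":0}]'
```

```text
t: 5.33
position: [0.5696, 0.0719, 0.0344]
ee_rot: [-0.0, 0.789, 0.614, -0.0]
contact_force: [-0.3, -1.6, -0.8]
width: 0.153
grip_force: 58.6
t: 5.75
position: [0.5647, 0.0528, 0.0344]
ee_rot: [0.0, 0.789, 0.615, -0.0]
contact_force: [0.3, -3.0, -0.7]
width: 0.153
grip_force: 58.7
```

```bash
python3 -m inch '[{"twist":[0,0,0],"dp":[-1.25,-4.85,0],"grip":0},{"twist":[0,0,0],"dp":[-1.25,-4.85,0],"grip":0},{"twist":[0,0,0],"dp":[-1.25,-4.85,0],"grip":0},{"twist":[0,0,0],"dp":[-1.25,-4.85,0],"grip":0},{"twist":[0,0,0],"dp":[0,0,0],"grip":0},{"twist":[0,0,0],"dp":[0,0,0],"grip":0}]';python3 -m inch '[{"twist":[0,0,0],"dp":[-1.25,-4.85,0],"grip":0},{"twist":[0,0,0],"dp":[-1.25,-4.85,0],"grip":0},{"twist":[0,0,0],"dp":[-1.25,-4.85,0],"grip":0},{"twist":[0,0,0],"dp":[-1.25,-4.85,0],"grip":0},{"twist":[0,0,0],"dp":[-1.25,-4.85,0],"grip":0},{"twist":[0,0,0],"dp":[-1.25,-4.85,0],"grip":0},{"twist":[0,0,0],"dp":[-1.25,-4.85,0],"grip":0},{"twist":[0,0,0],"dp":[0,0,0],"grip":0},{"twist":[0,0,0],"dp":[0,0,0],"grip":0},{"twist":[0,0,0],"dp":[0,0,0],"grip":0}]'
python3 - <<'E'
from h import *
im=imaging.camera("scene")[:,:,::-1]
t=imaging.camera("top")[:,:,::-1]
a=cv2.resize(im[190:260,200:330],None,fx=4.5,fy=4,interpolation=cv2.INTER_CUBIC)
b=cv2.resize(t[190:255,350:480],None,fx=4.5,fy=4.5,interpolation=cv2.INTER_CUBIC)
cv2.imwrite("pics/s3.png",np.vstack([a,b]))
E
```

```text
t: 6.25
position: [0.5594, 0.0331, 0.0343]
ee_rot: [0.0, 0.789, 0.615, -0.0]
contact_force: [-2.1, -9.0, 0.4]
width: 0.157
grip_force: 59.1
t: 7.08
position: [0.5507, -0.0008, 0.0343]
ee_rot: [-0.0, 0.789, 0.615, -0.0]
contact_force: [-2.5, -10.0, -0.7]
width: 0.153
grip_force: 59.0
```

View pics/s3.png

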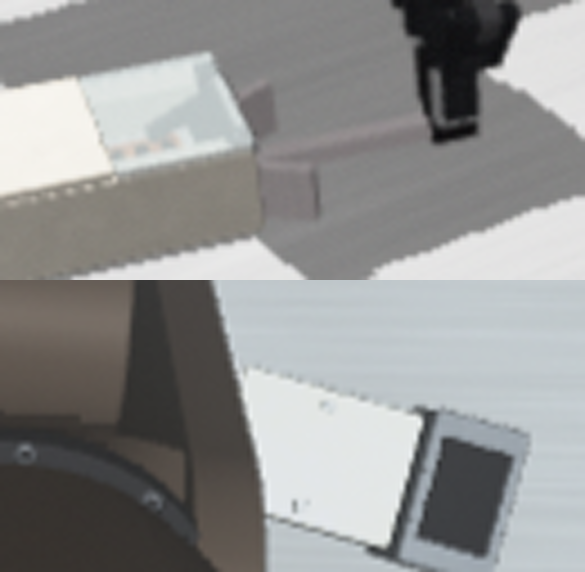

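The flap has gone up: the box shows through the clear roof with its copper at (145,150). The 10 N along the channel looks odd, so I'll check the moment and take one small step.

```bash
python3 -c "
from h import *
o=ctrl.observe();print(o['contact_force'],o['torque'],o['position'])"; python3 -m inch '[{"twist":[0,0,0],"dp":[-0.5,-1.94,0],"grip":0}]'; python3 -m inch '[{"twist":[0,0,0],"dp":[-0.5,-1.94,0],"grip":0}]';  python3 -m inch '[{"twist":[0,0,0],"dp":[-0.5,-1.94,0],"grip":0}]'; python3 -m inch '[{"twist":[0,0,0],"dp":[0,0,0],"grip":0},{"twist":[0,0,0],"dp":[0,0,0],"grip":0},{"twist":[0,0,0],"dp":[0,0,0],"grip":0}]'; python3 -c "
from h import *
o=ctrl.observe();print(o['contact_force'],o['torque'])"
```

```text
[ -1.9196 -10.8372   0.5572] [-1.4398  0.1862  0.0548] [ 0.5507 -0.0008  0.0344]
t: 7.27
position: [0.5505, -0.0021, 0.0344]
ee_rot: [-0.0, 0.789, 0.615, -0.0]
contact_force: [1.1, 4.2, -0.6]
width: 0.151
grip_force: 58.7
t: 7.35
position: [0.5501, -0.0039, 0.0344]
ee_rot: [-0.0, 0.789, 0.615, 0.0]
contact_force: [1.3, 4.0, -0.9]
width: 0.154
grip_force: 58.7
t: 7.43
position: [0.5496, -0.0058, 0.0344]
ee_rot: [-0.0, 0.789, 0.615, 0.0]
contact_force: [1.1, 3.6, -0.1]
width: 0.153
grip_force: 58.7
t: 7.68
position: [0.5495, -0.006, 0.0344]
ee_rot: [0.0, 0.789, 0.615, -0.0]
contact_force: [0.3, -2.9, -1.5]
width: 0.159
grip_force: 58.7
[ 0.2651 -2.9434 -1.4629] [-0.4746  0.0163  0.0009]
```

The step explains it: while moving the resistance is about 4 N, and the earlier reading was the flap's pawl-like hold after overshoot. The nose is at about 91 mm, so I'll advance slowly.

```bash
python3 -m inch '[{"twist":[0,0,0],"dp":[-0.25,-0.97,0],"grip":0},{"twist":[0,0,0],"dp":[-0.25,-0.97,0],"grip":0},{"twist":[0,0,0],"dp":[-0.25,-0.97,0],"grip":0},{"twist":[0,0,0],"dp":[-0.25,-0.97,0],"grip":0},{"twist":[0,0,0],"dp":[-0.25,-0.97,0],"grip":0},{"twist":[0,0,0],"dp":[-0.25,-0.97,0],"grip":0},{"twist":[0,0,0],"dp":[-0.25,-0.97,0],"grip":0},{"twist":[0,0,0],"dp":[-0.25,-0.97,0],"grip":0},{"twist":[0,0,0],"dp":[-0.25,-0.97,0],"grip":0},{"twist":[0,0,0],"dp":[-0.25,-0.97,0],"grip":0},{"twist":[0,0,0],"dp":[-0.25,-0.97,0],"grip":0}]'
for i in 1 2 3 4; do python3 -m inch '[{"twist":[0,0,0],"dp":[-0.25,-0.97,0],"grip":0},{"twist":[0,0,0],"dp":[-0.25,-0.97,0],"grip":0}]' | grep -E "pos|contact"; done
```

```text
t: 8.6
position: [0.5468, -0.0166, 0.0344]
ee_rot: [-0.0, 0.789, 0.615, -0.0]
contact_force: [1.4, 3.3, -1.6]
width: 0.154
grip_force: 58.7
position: [0.5463, -0.0185, 0.0344]
contact_force: [0.9, 4.2, -1.4]
position: [0.5458, -0.0206, 0.0344]
contact_force: [0.6, 1.0, -0.4]
position: [0.5453, -0.0225, 0.0344]
contact_force: [0.3, 0.8, -1.0]
position: [0.5448, -0.0244, 0.0344]
contact_force: [0.5, 1.8, -1.2]
```

The flap has dropped off the box: the force fell from 4 to 1 N. There is no shoe contact yet, with the nose at about 110 mm.

```bash
for i in 1 2 3 4; do python3 -m inch '[{"twist":[0,0,0],"dp":[-0.25,-0.97,0],"grip":0},{"twist":[0,0,0],"dp":[-0.25,-0.97,0],"grip":0}]' | grep -E "pos|contact"; done
```

```text
position: [0.5443, -0.0263, 0.0344]
contact_force: [-0.2, 0.2, -0.9]
position: [0.5438, -0.0282, 0.0344]
contact_force: [0.5, 0.4, -0.9]
position: [0.5433, -0.0302, 0.0344]
contact_force: [0.1, 0.6, -0.6]
position: [0.5428, -0.0321, 0.0344]
contact_force: [0.4, 0.3, -0.8]
```

```bash
for i in 1 2 3 4; do python3 -m inch '[{"twist":[0,0,0],"dp":[-0.25,-0.97,0],"grip":0},{"twist":[0,0,0],"dp":[-0.25,-0.97,0],"grip":0}]' | grep -E "pos|contact"; done
```

```text
position: [0.5423, -0.0341, 0.0344]
contact_force: [0.6, 0.6, -0.8]
position: [0.5418, -0.036, 0.0344]
contact_force: [-0.3, 0.2, 0.1]
position: [0.5413, -0.0379, 0.0344]
contact_force: [0.2, 1.1, -0.8]
position: [0.5408, -0.0399, 0.0344]
contact_force: [-0.5, 0.8, 0.0]
```

```bash
for i in 1 2 3 4; do python3 -m inch '[{"twist":[0,0,0],"dp":[-0.25,-0.97,0],"grip":0},{"twist":[0,0,0],"dp":[-0.25,-0.97,0],"grip":0}]' | grep -E "pos|contact"; done
```

```text
position: [0.5403, -0.0418, 0.0344]
contact_force: [-0.4, 0.9, -0.8]
position: [0.5399, -0.0437, 0.0344]
contact_force: [0.1, -0.0, -0.9]
position: [0.5395, -0.0456, 0.0344]
contact_force: [1.9, 6.7, 0.2]
position: [0.5391, -0.0473, 0.0345]
contact_force: [1.8, 6.1, -0.5]
```

The shoe was felt: about 6.5 N from y ≈ -0.045. Its stop should be near y ≈ -0.0545.

```bash
for i in 1 2; do python3 -m inch '[{"twist":[0,0,0],"dp":[-0.25,-0.97,0],"grip":0},{"twist":[0,0,0],"dp":[-0.25,-0.97,0],"grip":0}]' | grep -E "pos|contact"; done; for i in 1 2 3 4; do python3 -m inch '[{"twist":[0,0,0],"dp":[-0.12,-0.48,0],"grip":0}]' | grep -E "pos|contact"; done
```

```text
position: [0.5386, -0.0492, 0.0345]
contact_force: [1.8, 6.9, -0.0]
position: [0.5381, -0.0511, 0.0345]
contact_force: [1.9, 6.8, 0.1]
position: [0.538, -0.0517, 0.0345]
contact_force: [1.8, 6.5, 0.1]
position: [0.5378, -0.0521, 0.0345]
contact_force: [2.0, 7.4, 0.0]
position: [0.5377, -0.0526, 0.0345]
contact_force: [1.8, 6.4, -0.0]
position: [0.5376, -0.053, 0.0345]
contact_force: [3.3, 7.9, 0.1]
```

```bash
for i in 1 2 3; do python3 -m inch '[{"twist":[0,0,0],"dp":[-0.12,-0.48,0],"grip":0}]' | grep -E "pos|contact"; done
```

```text
position: [0.5375, -0.0535, 0.0345]
contact_force: [2.0, 5.8, 1.4]
position: [0.5373, -0.054, 0.0345]
contact_force: [1.0, 6.3, -0.1]
position: [0.5372, -0.0545, 0.0345]
contact_force: [1.9, 6.6, -0.1]
```

```bash
for i in 1 2 3; do python3 -m inch '[{"twist":[0,0,0],"dp":[-0.1,-0.39,0],"grip":0}]' | grep -E "pos|contact"; done
```

```text
position: [0.5371, -0.0549, 0.0345]
contact_force: [2.1, 6.9, -0.5]
position: [0.5371, -0.0551, 0.0345]
contact_force: [3.3, 12.7, 0.2]
position: [0.5373, -0.0553, 0.0346]
contact_force: [4.7, 17.5, 0.8]
```

The force jumped to 18 N, so the shoe is home. Ease off, let go and lift.

```bash
python3 -m inch '[{"twist":[0,0,0],"dp":[0.2,0.7,0],"grip":0},{"twist":[0,0,0],"dp":[0,0,0],"grip":0}]'; python3 -m inch '[{"twist":[0,0,0],"dp":[0,0,0],"grip":0.3},{"twist":[0,0,0],"dp":[0,0,0],"grip":0.5},{"twist":[0,0,0],"dp":[0,0,0],"grip":0.5},{"twist":[0,0,0],"dp":[0,0,0],"grip":0.5},{"twist":[0,0,0],"dp":[0,0,0],"grip":0.5}]'; python3 -m inch '[{"twist":[0,0,0],"dp":[0,0,10],"grip":0.5},{"twist":[0,0,0],"dp":[0,0,15],"grip":0.5},{"twist":[0,0,0],"dp":[0,0,20],"grip":0.5},{"twist":[0,0,0],"dp":[0,0,20],"grip":0.5},{"twist":[0,0,0],"dp":[0,20,25],"grip":0.5},{"twist":[0,0,0],"dp":[0,25,25],"grip":0.5},{"twist":[0,0,0],"dp":[0,30,20],"grip":0.5},{"twist":[0,0,0],"dp":[0,30,20],"grip":0.5},{"twist":[0,0,0],"dp":[0,30,0],"grip":0.5},{"twist":[0,0,0],"dp":[0,0,0],"grip":0.5},{"twist":[0,0,0],"dp":[0,0,0],"grip":0.5}]'
python3 - <<'E'
from h import *
im=imaging.camera("scene")[:,:,::-1]
cv2.imwrite("pics/s4.png",cv2.resize(im[120:300,110:390],None,fx=2.8,fy=2.8,interpolation=cv2.INTER_CUBIC))
E
```

```text
t: 12.6
position: [0.537, -0.055, 0.0344]
ee_rot: [0.0, 0.789, 0.615, 0.0]
contact_force: [1.8, 6.4, -0.1]
width: 0.156
grip_force: 58.8
t: 13.02
position: [0.5369, -0.0554, 0.0344]
ee_rot: [0.0, 0.789, 0.615, -0.0]
contact_force: [-0.7, 0.4, 0.6]
width: 0.499
grip_force: 0.0
t: 13.93
position: [0.5368, 0.0811, 0.1904]
ee_rot: [0.0, 0.788, 0.616, 0.0]
contact_force: [0.8, 0.4, 0.0]
width: 0.498
grip_force: 0.0
```

View pics/s4.png

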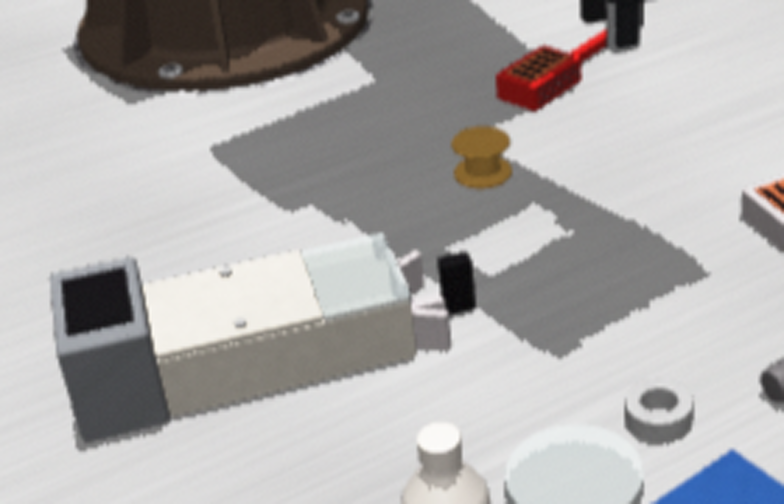

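The magazine is in the dock with its handle standing free at (457,283). No raised plate shows under the clear roof around (360,270), so the flap is shut, and the gripper is clear. Handing in.

```bash
python3 -c "
from rig import ctrl
print(ctrl.finish_job())"
```

```text
the job is handed in; nothing more can be done
None
```

I parked the narrower magazine in the dock and handed the job in after about 14 s. The shoe went about 10 mm to its stop, where the wrist read about 18 N. The last picture shows the flap shut, the magazine released and nothing nearby disturbed; the hand-in returned no verdict.

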